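# Reload the hardness tester's feed rack in reverse order

## Task

Move the four rubber test specimens from the dark steel conditioning rack into the white feed rack of the hardness tester, one to each compartment, in reverse order: the one now at the left end of its row goes to the right end of the feed rack, and so on along the row until the right-end one stands at the left end. Keep them upright, leave each standing flat on its compartment's floor, and leave the glass jar alone.

Things in the scene. Friction and masses are not known exactly. Their poses are not given: they have to be found in the camera images.
- spec_red: Test specimen in a red holder, loose: an upright round red plastic cylinder 40 mm in diameter and 34 mm tall with a thin aluminium band low down (no wider than 41 mm), topped by a black rubber button 33 mm in diameter and 6 mm thick, so 40 mm tall in all; 50 to 100 g. Origin: centre of its underside; z up along its axis. It starts upright on the red disc of the conditioning rack.
- spec_yellow: Test specimen in a yellow holder, loose: an upright round yellow plastic cylinder 40 mm in diameter and 34 mm tall with a thin aluminium band low down (no wider than 41 mm), topped by a black rubber button 33 mm in diameter and 6 mm thick, so 40 mm tall in all; 50 to 100 g. Origin: centre of its underside; z up along its axis. It starts upright on the yellow disc of the conditioning rack.
- spec_green: Test specimen in a green holder, loose: an upright round green plastic cylinder 40 mm in diameter and 34 mm tall with a thin aluminium band low down (no wider than 41 mm), topped by a black rubber button 33 mm in diameter and 6 mm thick, so 40 mm tall in all; 50 to 100 g. Origin: centre of its underside; z up along its axis. It starts upright on the green disc of the conditioning rack.
- spec_blue: Test specimen in a blue holder, loose: an upright round blue plastic cylinder 40 mm in diameter and 34 mm tall with a thin aluminium band low down (no wider than 41 mm), topped by a black rubber button 33 mm in diameter and 6 mm thick, so 40 mm tall in all; 50 to 100 g. Origin: centre of its underside; z up along its axis. It starts upright on the blue disc of the conditioning rack.
- disc_red: Flat red marker disc, 62 mm in diameter, 6 mm thick, fixed on the conditioning rack (it stays there) under the red specimen's starting place, within 4 mm of centre. Origin: centre of its underside, 12 mm above the table. The four discs, in an order that changes, keep showing the row's starting order after the specimens have gone.
- disc_yellow: Flat yellow marker disc, 62 mm in diameter, 6 mm thick, fixed on the conditioning rack (it stays there) under the yellow specimen's starting place, within 4 mm of centre. Origin: centre of its underside, 12 mm above the table. The four discs, in an order that changes, keep showing the row's starting order after the specimens have gone.
- disc_green: Flat green marker disc, 62 mm in diameter, 6 mm thick, fixed on the conditioning rack (it stays there) under the green specimen's starting place, within 4 mm of centre. Origin: centre of its underside, 12 mm above the table. The four discs, in an order that changes, keep showing the row's starting order after the specimens have gone.
- disc_blue: Flat blue marker disc, 62 mm in diameter, 6 mm thick, fixed on the conditioning rack (it stays there) under the blue specimen's starting place, within 4 mm of centre. Origin: centre of its underside, 12 mm above the table. The four discs, in an order that changes, keep showing the row's starting order after the specimens have gone.
- rack_a: Conditioning rack, fixed: low dark steel bar 76 (x) by 292 (y) mm, 12 mm high, with black end cheeks 24 mm high. Origin: centre of its underside, on the table; y axis along the row to the robot's left (within 0.15 rad of world y). Its places: x 0, y +99, +33, -33, -99 mm (left to right). Either rack may be the nearer one.
- rack_b: Feed rack, fixed: white tray 70 (x) by 268 (y) mm, four square compartments in a row, black dividers. Origin: centre of its underside, on the table; y axis along the row to the robot's left (within 0.15 rad of world y). Compartment centres: x 0, y +99, +33, -33, -99 mm (left to right); each 62 mm square inside, floor 5 mm above the origin; walls 4 mm thick, tops 16 mm above the origin.
- jar: Bystander: amber glass jar, 56 mm in diameter, 75 mm tall, standing loose to the left of the racks. Origin: centre of its underside. Not part of the job.

How it is judged:
At the end, for the whole second after the job is handed in: Each specimen stands upright (within 0.1 rad) and at rest on the floor (within 4 mm) of the feed rack compartment that mirrors its starting place (first from the left to fourth, second to third, third to second, fourth to first), within 14 mm of the centre along each rack axis (((y of disc_red in the frame of rack_a between 0.079 and 0.119 m and y of spec_red in the frame of rack_b between -0.113 and -0.085 m) or (y of disc_red in the frame of rack_a between 0.013 and 0.053 m and y of spec_red in the frame of rack_b between -0.047 and -0.019 m) or (y of disc_red in the frame of rack_a between -0.053 and -0.013 m and y of spec_red in the frame of rack_b between 0.019 and 0.047 m) or (y of disc_red in the frame of rack_a between -0.119 and -0.079 m and y of spec_red in the frame of rack_b between 0.085 and 0.113 m)) and x of spec_red in the frame of rack_b between -0.014 and 0.014 m and z of spec_red in the frame of rack_b between 0.001 and 0.009 m and angle between each of spec_red, spec_yellow, spec_green, spec_blue's own z axis and vertical below 0.1 rad and linear speed of each of spec_red, spec_yellow, spec_green, spec_blue below 0.02 m/s and angular speed of each of spec_red, spec_yellow, spec_green, spec_blue below 0.2 rad/s and ((y of disc_yellow in the frame of rack_a between 0.079 and 0.119 m and y of spec_yellow in the frame of rack_b between -0.113 and -0.085 m) or (y of disc_yellow in the frame of rack_a between 0.013 and 0.053 m and y of spec_yellow in the frame of rack_b between -0.047 and -0.019 m) or (y of disc_yellow in the frame of rack_a between -0.053 and -0.013 m and y of spec_yellow in the frame of rack_b between 0.019 and 0.047 m) or (y of disc_yellow in the frame of rack_a between -0.119 and -0.079 m and y of spec_yellow in the frame of rack_b between 0.085 and 0.113 m)) and x of spec_yellow in the frame of rack_b between -0.014 and 0.014 m and z of spec_yellow in the frame of rack_b between 0.001 and 0.009 m and ((y of disc_green in the frame of rack_a between 0.079 and 0.119 m and y of spec_green in the frame of rack_b between -0.113 and -0.085 m) or (y of disc_green in the frame of rack_a between 0.013 and 0.053 m and y of spec_green in the frame of rack_b between -0.047 and -0.019 m) or (y of disc_green in the frame of rack_a between -0.053 and -0.013 m and y of spec_green in the frame of rack_b between 0.019 and 0.047 m) or (y of disc_green in the frame of rack_a between -0.119 and -0.079 m and y of spec_green in the frame of rack_b between 0.085 and 0.113 m)) and x of spec_green in the frame of rack_b between -0.014 and 0.014 m and z of spec_green in the frame of rack_b between 0.001 and 0.009 m and ((y of disc_blue in the frame of rack_a between 0.079 and 0.119 m and y of spec_blue in the frame of rack_b between -0.113 and -0.085 m) or (y of disc_blue in the frame of rack_a between 0.013 and 0.053 m and y of spec_blue in the frame of rack_b between -0.047 and -0.019 m) or (y of disc_blue in the frame of rack_a between -0.053 and -0.013 m and y of spec_blue in the frame of rack_b between 0.019 and 0.047 m) or (y of disc_blue in the frame of rack_a between -0.119 and -0.079 m and y of spec_blue in the frame of rack_b between 0.085 and 0.113 m)) and x of spec_blue in the frame of rack_b between -0.014 and 0.014 m and z of spec_blue in the frame of rack_b between 0.001 and 0.009 m); the robot touches nothing.
It fails at once if the red specimen is tipped over or tilted far (angle between spec_red's own z axis and vertical above 0.6 rad).
It fails at once if the yellow specimen is tipped over or tilted far (angle between spec_yellow's own z axis and vertical above 0.6 rad).
It fails at once if the green specimen is tipped over or tilted far (angle between spec_green's own z axis and vertical above 0.6 rad).
It fails at once if the blue specimen is tipped over or tilted far (angle between spec_blue's own z axis and vertical above 0.6 rad).
It fails at once if the glass jar is disturbed (distance of jar from where it was at the start of the episode above 0.03 m or angle between jar's own z axis and vertical above 0.3 rad).
It also fails if it takes over 91 s, if anything falls off the work surface, if the arm or the gripper's body presses on something with over 40 N, if the wrist force passes 120 N, or if a joint passes its speed limit or range.

## Robot

A 6-joint arm with a two-finger parallel gripper is mounted at the origin on the work surface. World frame = base frame: x ahead of the robot, y to its left, z up, the work surface at z = 0. Lengths are in m, angles in rad, forces in N, time in s.
With the tool pointing down it reaches from about 0.25 to 0.85 m from the base axis. Payload 12.5 kg.
Tool frame: the origin (TCP) lies at the very end of the fingers, on their centre line; the grasp point (between the pads) lies 19 mm behind it; z points along the fingers, y is the line along which they close (so a half turn about z gives the same grasp; the last joint's range is limited). The gripper opens to 93 mm and grips with 3 to 60 N. Pads are 15 mm wide; open, the fingers measure 128 mm over their backs; the gripper's body (75 mm by 188 mm) begins 65 mm behind the grasp point.
Start: joints at [1.24, 0.351, 1.652, -0, 1.139, -0.085], TCP at [0.134, 0.533, 0.219] pointing down, gripper open.
Joint ranges: [-2.75, 2.75], [-0.79, 2.1], [0.01, 2.65], [-1.57, 4.71], [0.07, 3.14], [-2.87, 2.87]. Speed limits (rad/s): [2.22, 2.22, 2.79, 3.14, 3.14, 3.14].

## Interface

Orientations are given as a unit quaternion [x, y, z, w].
In Python, from cell import env gives the robot as it stands. The module is installed in compiled form; this text tells all that it offers. Calls block until the motion is done:
- env.move_ptp(position, orientation): joint-space move of the TCP to a pose.
- env.move_l(position, rotation=None, v=0.15): straight line of the TCP; rotation=None keeps the orientation; v is the mean speed in m/s.
- env.move_j(angles): joint-space move.
- env.grip(opening, force=None): finger opening in m; force is the grip in N (None keeps the last); returns when the fingers have stopped.
- env.sleep(seconds).
- env.solve_ik(position, orientation): joint angles nearest the present ones, or None.
- env.observe(): the state.
- env.get_image(name): name is "scene" or "top" or "wrist"; returns a dict with "frame" (420x560x3 uint8, red, green, blue), "camera_matrix" (3x3 intrinsics, pixels), "view" (4x4, takes a point from world to camera coordinates). Camera axes: x right, y up, looking along -z (the intrinsics and any distortion apply to the point x, -y, -z); pixel columns grow to the right and rows downward; lengths in m; the calibration is good to about 2 mm. The wrist camera is an equidistant fisheye: a pixel r from the principal point sees the ray r / f radians off the axis. A picture is of the moment at which its call begins. There is no depth.
A pose or a line that the arm cannot do raises env.PlanningError and nothing moves.
- env.sign_off(): hands the job in; it is judged then, once.
The state is a dict: "t": time; "joint_positions": joint angles; "joint_velocities": joint speeds; "joint_torque": joint torques, N m; "eef_pos": TCP position; "eef_rot": TCP orientation; "force": force on the tool from outside, world axes, zero at the start; "wrist_torque": the same for the moment, N m; "opening": finger opening in m; "grasp_force": force on a finger pad.
Only numpy, scipy, OpenCV 4.12 (cv2) and the standard library are available. Lean on these libraries where they do the work, as an engineer would, in place of code of your own. Each camera call takes 0.05 s, during which the arm holds its last target. There are 200 camera calls.

## Working session

There is one attempt and no reset: what is moved stays moved. The work goes in short steps, each a Python script; the robot and the scene stay as the last script left them, time stands still between calls to the robot, and variables do not carry over. Pictures are saved under pics/ and viewed, at most 14 in all, crops included, and the job is handed in when it is done.

```bash
mkdir -p pics
python3 - <<'E'
from cell import env
import cv2,numpy as np
for n in("top","scene"):
    d=env.get_image(n); cv2.imwrite(f"pics/{n}0.png",d["frame"][:,:,::-1]); print(n,d["camera_matrix"].round(1).tolist(),d["view"].round(4).tolist(),d.keys())
o=env.observe();print(o["t"],o["eef_pos"],o["eef_rot"],o["opening"])
E
```

```text
top [[420.5, 0.0, 274.7], [0.0, 420.5, 209.7], [0.0, 0.0, 1.0]] [[-0.0077, -0.9999, -0.0123, 0.1286], [0.9845, -0.0097, 0.1753, -0.5739], [-0.1754, -0.0108, 0.9844, -0.7281], [0.0, 0.0, 0.0, 1.0]] dict_keys(['frame', 'camera_matrix', 'view'])
scene [[436.2, 0.0, 281.5], [0.0, 436.2, 207.5], [0.0, 0.0, 1.0]] [[0.7497, 0.6618, 0.0046, -0.4957], [-0.5397, 0.6074, 0.5829, 0.218], [0.3829, -0.4395, 0.8125, -1.2393], [0.0, 0.0, 0.0, 1.0]] dict_keys(['frame', 'camera_matrix', 'view'])
0.1 [0.13369806 0.5331895  0.21816767] [ 1.22581230e-01  9.92458353e-01 -4.96720613e-04 -1.11884713e-04] 0.09314343586534686
```

View pics/top0.png

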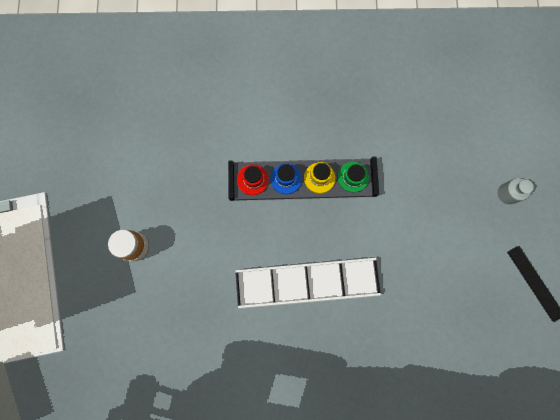

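View pics/scene0.png

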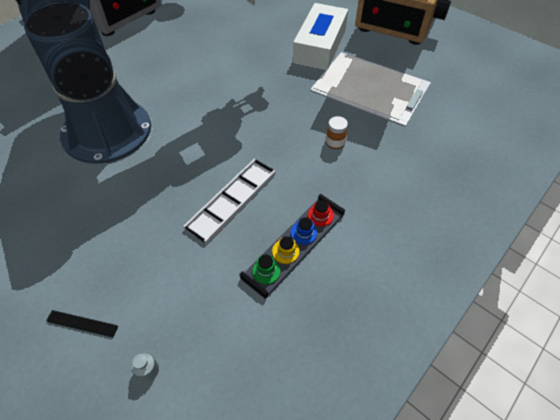

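Top view shows the row left to right as red (253,174), blue (287,171), yellow (321,171), green (355,173). The feed rack is the nearer one, spanning about (237–382, 258–306). The jar is at (125,243). Next I measure positions.

```bash
cat > h.py <<'E'
from cell import env
import cv2,numpy as np
def ray(d,uv,z):
    K,V=d["camera_matrix"],d["view"]; R,t=V[:3,:3],V[:3,3]
    p=np.linalg.inv(K)@[uv[0],uv[1],1]; r=R.T@[p[0],-p[1],-p[2]]; c=-R.T@t
    return c+r*(z-c[2])/r[2]
def proj(d,P):
    c=np.asarray(P)@d["view"][:3,:3].T+d["view"][:3,3]; q=(c*[1,-1,-1])@d["camera_matrix"].T
    return q[:,:2]/q[:,2:]
def blobs(m,amin,amax):
    n,l,s,c=cv2.connectedComponentsWithStats(m.astype(np.uint8),connectivity=4)
    return [(c[i],s[i]) for i in range(1,n) if amin<s[i][4]<amax]
E
python3 - <<'E'
from h import *
d=env.get_image("top"); f=d["frame"].astype(int)
print("black tops")
hsv=cv2.cvtColor(d["frame"],cv2.COLOR_RGB2HSV).astype(int)
for n,u in dict(red=(253,174),blue=(287,171),yellow=(321,171),green=(355,173)).items():
    m=np.zeros(f.shape[:2]);w=np.s_[u[1]-13:u[1]+14,u[0]-13:u[0]+14];m[w]=(f[w].max(2)<50)
    for c,s in blobs(m,60,700): print(n,"black",c.round(1),s[2:],ray(d,c,.058).round(4)[:2])
m=np.zeros(f.shape[:2]);w=np.s_[250:312,230:390];m[w]=f[w].min(2)>170
for c,s in blobs(m,60,3000): print("white",c.round(1),s, ray(d,c,.005).round(4))
# overall outline
cs=np.column_stack(np.nonzero(m))[:,::-1].astype(np.float32);print(cv2.minAreaRect(cs))
cv2.imwrite("pics/crop1.png",cv2.resize(d["frame"][145:320,215:395,::-1],None,fx=4.4,fy=3.4,interpolation=2)[:,:800])
E
```

```text
black tops
red black [252.5 174.2] [ 16  16 199] [0.6415 0.1643]
blue black [285.8 172.5] [ 16  16 205] [0.6442 0.1022]
yellow black [321.5 171.2] [ 16  16 200] [0.6459 0.0355]
green black [355.9 172.7] [ 17  16 214] [ 0.6424 -0.0284]
((307.36065673828125, 282.46728515625), (37.93447494506836, 142.5937957763672), 84.80557250976562)
```

Run:
```python
import cv2
i=cv2.imread("pics/top0.png")
cv2.imwrite("pics/crop2.png",cv2.resize(i[150:315,220:395],None,fx=3.6,fy=3.6,interpolation=cv2.INTER_CUBIC))
```

```text
(no output)
```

View pics/crop2.png

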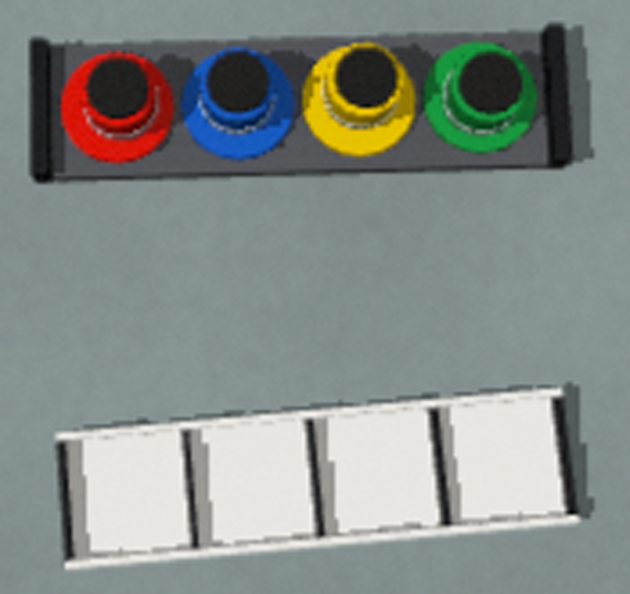

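The crop shows the feed rack's outer wall-top corners at crop pixels about TL (55,437), TR (562,388), BR (580,518), BL (67,567). I fit the rack to these and overlay the model as a check, and compare the buttons against the disc positions.

Run:
```python
from h import *
from scipy.optimize import least_squares
d=env.get_image("top"); s=env.get_image("scene")
px=np.array([[55,437],[562,388],[580,518],[67,567]])/3.6+[219.6,149.6]
W=np.array([ray(d,p,.016)[:2] for p in px])
M=np.array([[.035,.134],[.035,-.134],[-.035,-.134],[-.035,.134]])
def T(q,m): c,s_=np.cos(q[2]),np.sin(q[2]); return np.asarray(m)@np.array([[c,s_],[-s_,c]])+q[:2]
r=least_squares(lambda q:(T(q,M)-W).ravel(),[.45,.07,0]);q=r.x;print("rackB",q.round(4),(r.fun*1000).round(1))
def lines(img,dd,sc,off):
    for k in range(4):
        y=.099-.066*k
        for (hx,hy,z,col) in((.031,.031,.005,(0,0,255)),(.031,.031,.016,(255,0,0))):
            P=T(q,[[hx,y+hy],[hx,y-hy],[-hx,y-hy],[-hx,y+hy]])
            u=(proj(dd,np.c_[P,[z]*4])-off+.5)*sc
            cv2.polylines(img,[u.round().astype(np.int32)],True,col,1)
    P=T(q,M);u=(proj(dd,np.c_[P,[.016]*4])-off+.5)*sc;cv2.polylines(img,[u.round().astype(np.int32)],True,(0,160,0),1)
    return img
a=cv2.resize(d["frame"][248:315,225:395,::-1],None,fx=4,fy=4,interpolation=2)
b=cv2.resize(s["frame"][150:250,175:345,::-1],None,fx=4,fy=3,interpolation=2)
b=cv2.resize(s["frame"][155:245,180:280,::-1],None,fx=3.5,fy=3.5,interpolation=2)
A=lines(a.copy(),d,4,[225,248]);B=lines(b.copy(),s,3.5,[180,155])
o=np.zeros((268+315,680,3),np.uint8);o[:268]=A;o[268:,:350]=B;cv2.imwrite("pics/ov.png",o)
np.save("q.npy",q)
```

```text
rackB [0.4425 0.0635 0.0871] [ 1.4 -0.2  1.4 -0.1 -1.2 -0.2 -1.6  0.5]
```

View pics/ov.png

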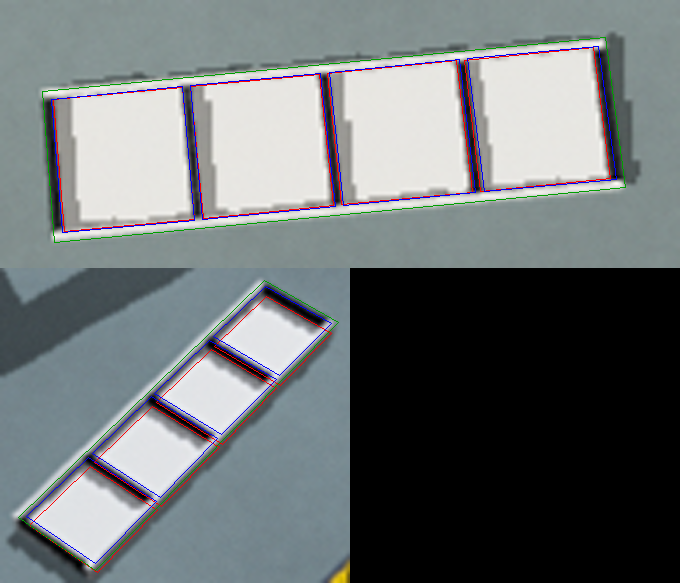

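The model overlay matches the feed rack to within about 3 mm in both views. Now I pick the first specimen, green to the left-end compartment, with checks.

```bash
cat >> h.py <<'E'
SP=dict(red=(.6415,.1643),blue=(.6442,.1022),yellow=(.6459,.0355),green=(.6424,-.0284))
DST=dict(red=-.099,blue=-.033,yellow=.033,green=.099)
Q=np.load("q.npy")
def quat(yaw):
    best=None
    for s in(1,-1):
        a=yaw+s*np.pi/2; q=np.array([np.cos(a/2),np.sin(a/2),0,0]); j=env.solve_ik([.55,.06,.15],q)
        if j is not None and (best is None or abs(j[5])<best[0]): best=(abs(j[5]),q)
    return best[1]
def dest(n): y=DST[n]; return Q[0]-.001-np.sin(Q[2])*y, Q[1]+np.cos(Q[2])*y
def st(msg):
    o=env.observe(); print(msg,round(o["t"],1),np.round(o["eef_pos"],4),round(o["opening"],4),np.round(o["grasp_force"],1),np.round(o["force"],1))
def pick(n):
    x,y=SP[n]; env.move_ptp([x,y,.14],quat(.015)); env.grip(.075)
    env.move_l([x,y,.033],v=.12); st("down"); env.grip(.02,force=15); st("grip")
    env.move_l([x,y,.12],v=.15); st("lift")
def place(n):
    x,y=dest(n); env.move_ptp([x,y,.12],quat(Q[2])); env.move_l([x,y,.045],v=.15); env.move_l([x,y,.0205],v=.05); st("placed")
    env.grip(.065); env.move_l([x,y,.14],v=.2); st("done")
def snap(name,fn):
    cv2.imwrite(fn,env.get_image(name)["frame"][:,:,::-1])
E
python3 - <<'E'
from h import *
for n in SP: print(n,np.round(dest(n),4))
pick("green"); snap("scene","pics/s1.png")
E
```

```text
red [ 0.4501 -0.0351]
blue [0.4443 0.0306]
yellow [0.4386 0.0964]
green [0.4328 0.1621]
down 4.5 [ 0.6429 -0.0285  0.0338] 0.0751 0.0 [ 0.1 -0.5 -0.3]
grip 5.2 [ 0.6425 -0.0284  0.0331] 0.0395 15.0 [0.6 0.2 2.3]
lift 5.9 [ 0.6419 -0.0283  0.1191] 0.0396 15.0 [-0.3  0.  -1.3]
```

View pics/s1.png

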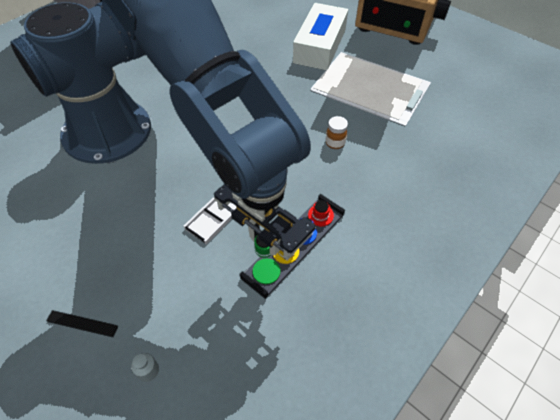

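The green specimen is held upright at (262,243) and its disc is bare at (266,270). The grip reading of 39.5 mm fits. I place it next.

Run:
```python
from h import *
place("green"); 
x,y=SP["yellow"]; env.move_ptp([x,y,.14],quat(.015)); snap("scene","pics/s2.png"); d=env.get_image("top"); cv2.imwrite("pics/t2.png",d["frame"][:,:,::-1])
```

```text
placed 8.3 [0.4327 0.1621 0.0202] 0.0392 15.0 [-0.9 -0.8  0.1]
done 9.7 [0.4323 0.162  0.1392] 0.065 0.0 [-0.3 -0.3 -0.5]
```

View pics/s2.png

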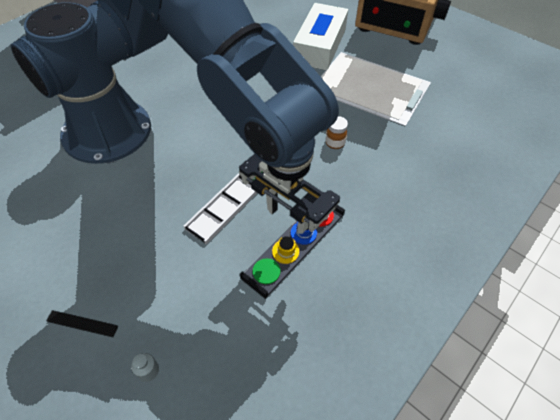

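View pics/t2.png

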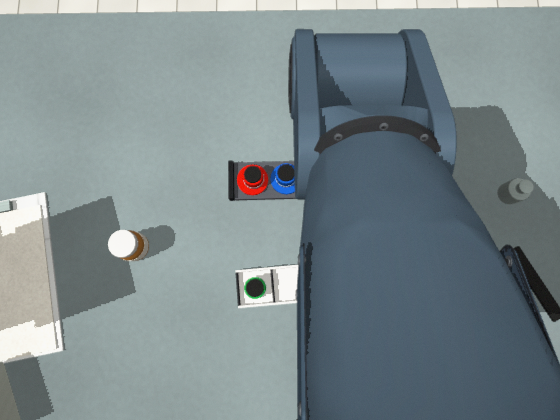

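In the top view the green specimen stands in the left compartment at (255,287) and the jar at (125,243) hasn't moved. I continue with the other three.

Run:
```python
from h import *
for n in("yellow","blue","red"):
    pick(n)
    o=env.observe()
    if not .036<o["opening"]<.043: print("bad grip",n); break
    place(n)
else:
    env.move_j([1.24,.351,1.652,0,1.139,-.085])
    d=env.get_image("top"); f=d["frame"]; cv2.imwrite("pics/t3.png",cv2.resize(f[140:320,110:395,::-1],None,fx=2.8,fy=2.8,interpolation=2)); snap("scene","pics/s3.png")
    c,s=np.cos(Q[2]),np.sin(Q[2])
    for n in SP:
        x,y=dest(n); u=proj(d,[[x,y,.045]])[0].round().astype(int); m=np.zeros(f.shape[:2]); w=np.s_[u[1]-11:u[1]+12,u[0]-11:u[0]+12]; m[w]=f[w].max(2)<50
        b=max(blobs(m,60,700),key=lambda b:b[1][4]); p=ray(d,b[0],.045)[:2]-Q[:2]
        print(n,"in rack_b mm",(1000*np.array([c*p[0]+s*p[1],-s*p[0]+c*p[1]])).round(1),b[1][2:])
    st("end")
```

```text
down 12.5 [0.6464 0.0355 0.0338] 0.0752 0.0 [-0.5 -0.4 -0. ]
grip 13.2 [0.6459 0.0355 0.0331] 0.0395 15.0 [ 0.2 -0.1  1.5]
lift 13.9 [0.6453 0.0355 0.1191] 0.0393 15.0 [-0.5 -0.  -0.8]
placed 16.1 [0.4385 0.0963 0.0202] 0.0395 15.0 [-0.3 -0.3 -0.9]
done 17.5 [0.4381 0.0963 0.1392] 0.065 0.0 [0.1 0.2 0. ]
down 19.8 [0.6447 0.1022 0.0338] 0.0754 0.0 [ 0.4 -0.6 -0. ]
grip 20.4 [0.6443 0.1022 0.0331] 0.0396 15.0 [ 0.2 -0.2  0.4]
lift 21.2 [0.6436 0.1021 0.119 ] 0.0396 15.0 [ 0.4 -0.6 -1.2]
placed 23.3 [0.4442 0.0306 0.0202] 0.0396 15.0 [-0.3  0.3 -0.8]
done 24.7 [0.4438 0.0306 0.1392] 0.0653 0.0 [-0.  -0.3 -0.4]
down 27.1 [0.6421 0.1644 0.0339] 0.0746 0.0 [ 0.5  0.5 -0.3]
grip 27.8 [0.6416 0.1643 0.0331] 0.0395 15.0 [-0.4  0.   1.5]
lift 28.5 [0.641  0.1642 0.1191] 0.0397 15.0 [ 0.4  0.2 -0.7]
placed 30.9 [ 0.45   -0.0352  0.0202] 0.0396 15.0 [-0.2  0.3 -0.9]
done 32.3 [ 0.4496 -0.0351  0.1392] 0.065 0.0 [ 0.6 -1.1  0.5]
red in rack_b mm [ -0.9 -97.5] [ 17  17 219]
blue in rack_b mm [ -0.8 -32.6] [ 17  17 219]
yellow in rack_b mm [-0.9 33.1] [ 16  17 212]
green in rack_b mm [-0.6 98.1] [ 17  18 222]
end 34.7 [0.1347 0.5331 0.2183] 0.065 0.0 [-0.4  0.2  0.2]
```

View pics/t3.png

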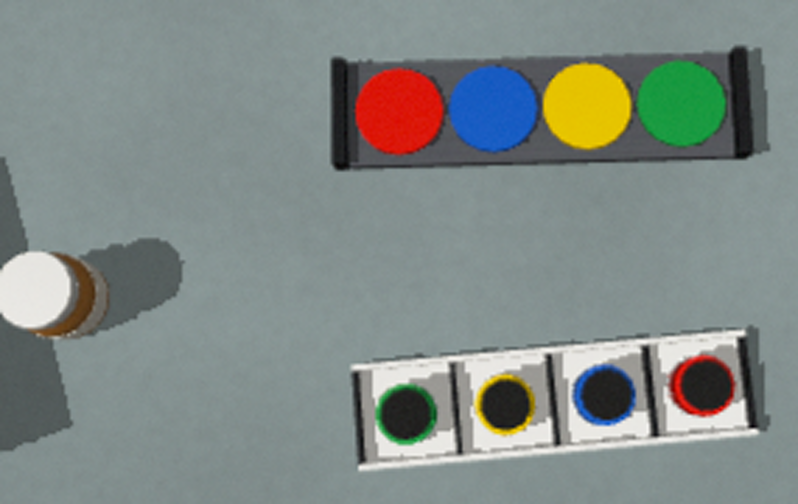

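View pics/s3.png

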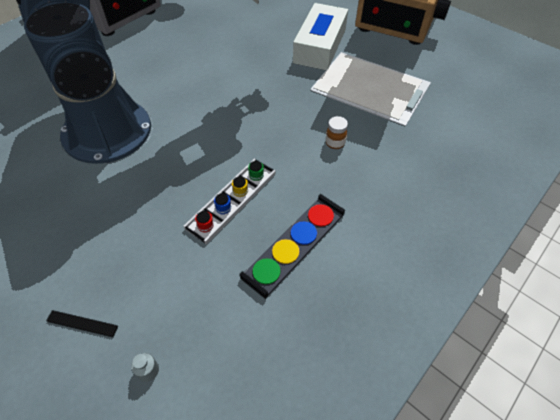

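The discs read red, blue, yellow, green from left to right. The feed rack holds green, yellow, blue, red at crop pixels (406,413), (505,404), (604,394) and (703,385), all upright, centred and clear of the walls. The jar hasn't moved.

```bash
python3 -c "
from cell import env
print(env.sign_off())"
```

```text
the job is handed in; nothing more can be done
None
```

The job is handed in, verdict not shown: the final images have green, yellow, blue, red standing upright left to right in the feed rack, each within about 2 mm of its compartment centre, jar untouched, in about 35 s.

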